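# Click the desk light's shutter to its next stop

### The arm

A 7-joint arm with a two-finger parallel gripper is mounted at the origin on the work surface. World frame = base frame: x ahead of the robot, y to its left, z up, the work surface at z = 0. Lengths are in m, angles in rad, forces in N, time in s.
With the tool pointing down it reaches from about 0.4 to 0.85 m from the base axis. Payload 4.5 kg.
Tool frame: the origin (TCP) lies midway between the tips of the shut fingers; the grasp point (between the pads) lies 19 mm behind it (r.hold_point_z is the distance from the TCP to the grasp point, in m); z points along the fingers, y is the direction in which the jaws open and shut (so a half turn about z gives the same grasp; the last joint's range is limited). The gripper opens to 88 mm and grips with 3 to 60 N. Pads are 18 mm wide; open, the fingers measure 123 mm over their backs; the gripper's body (75 mm by 187 mm) begins 45 mm behind the grasp point.
Start: joints at [1.279, 0.689, -0.195, 1.565, 0.157, 0.902, -0.215], TCP at [0.2, -0.592, 0.239] pointing down, gripper open.
Joint ranges: [-3.01, 3.01], [-0.46, 2.08], [-1.47, 1.51], [0.13, 2.56], [-1, 4.14], [0.04, 2.09], [-2.66, 2.66]. Speed limits (rad/s): [2.57, 2.57, 3.14, 3.14, 3.14, 3.14, 3.14].

### API

Orientations are given as a unit quaternion [x, y, z, w].
In Python, from plant import r gives the robot as it stands. The module is installed in compiled form; this text tells all that it offers.
- The arm moves only by the tool move_arm, never from a script. Its arguments are lists of equal length, an entry for each row: "turn": the turn, a rotation vector about the tool's x, y, z in units of 2 pi rad (1.0 is 2 pi rad), a list of three; "dp": the shift along the tool's x, y, z in units of 2.5 cm (1.0 is 2.5 cm), a list of three; "jaw": the closure, from -1 (fully open) to 1 (shut), so that 0 is half open. In form: {"turn": [[wx, wy, wz], ...], "dp": [[x, y, z], ...], "jaw": [jaw, ...]}. A call has 1 to 10 rows; each row shifts and turns the commanded pose from where the row before left it, along the tool's axes as they then stand; what a row does not reach is not made up. A row lasts 1/12 s, in which the tool goes at most 41.7 mm and 7.16 degrees, less where a joint would pass 70% of its speed; a pose out of reach is approached as far as the arm can. A call with a number of a shift or a turn outside -1 to 1 is refused whole. A call with a gripper value outside its range is refused whole. The fingers move at their own pace and stop on an object; "newtons" is the grip in N (left out, the last holds). Time passes only in rows, so rows that do not move let the fingers close. It gives the time, the measured TCP pose, the force and the opening at its end, in the units of the state.
- r.get_state(): the state, without advancing time (a new reading comes with each control period).
- r.snapshot(name): name is "scene" or "side" or "wrist"; returns a dict with "frame" (420x560x3 uint8, blue, green, red), "mtx" (3x3 intrinsics, pixels), "k1" (the pictures are not rectified: a ray, as slopes to the right and down, at radius r is drawn at 1 + k1 r^2 times it, then the intrinsics apply), "origin" and "orientation" of the camera in the world; the wrist camera has in their place "tool_from_camera" (4x4, takes a point from camera to tool coordinates, whose origin is the TCP and whose axes are the flange's). Camera axes: x right, y up, looking along -z (the intrinsics and any distortion apply to the point x, -y, -z); pixel columns grow to the right and rows downward; lengths in m; the calibration is good to about 2 mm. A picture is of the moment at which its call begins: read the wrist's pose just before it. There is no depth.
- r.finish_job(): hands the job in, once; it reports no verdict.
The state is a dict: "clock": time; "q": joint angles; "qd": joint speeds; "joint_torque": joint torques, N m; "tool_pos": TCP position; "eef_rot": TCP orientation; "contact_force": force on the tool from outside, world axes, zero at the start; "moment": the same for the moment, N m; "opening": opening from 0.0 (shut) to 1.0 (fully open).
Only numpy, scipy, OpenCV 4.12 (cv2) and the standard library are available. Lean on these libraries where they do the work, as an engineer would, in place of code of your own. Each camera call takes 0.05 s, during which the arm holds its last target.

### The job

Two flat white desk lights lie on the desk, each with a sliding metal shutter standing open. On the light with the round port, slide the shutter along by one stop, until it clicks in with the slotted window over the port, and let go. Do not go on to the last, blank stop, and leave the shutter of the light with the square port where it is.

Things in the scene. Friction and masses are not known exactly. Their poses are not given: they have to be found in the camera images.
- round_shutter (a joint): travel (m) of the aluminium shutter plate (106 x 50 x 4 mm) on the ROUND-port light. Starts near 0 (open hole over the port), grows as it slides; spring-clicked stops at 0, 0.035 (slotted window over the port) and 0.070 (blank, end of travel). A spring detent pulls the plate to the nearest stop with up to about 6 N; past midway (17 mm) it is drawn to the next.
- round_tab (a point): point on the upright tab on the blank end of that plate: 61 mm above the desk, 10 mm below the tab top, central. Tab: 14 mm thick along the slide, 34 mm wide, from plate top (35 mm above desk) to 71. x: level, the way the joint grows, towards the port (70 mm off at joint 0); y across, z up. Light: fixed white box 190 mm long on x, 76 wide, 30 high, port mid-top; guide strips beside the plate reach 38 mm.
- square_shutter (a joint): the same travel on the second light, which differs only in that its port and plate openings are SQUARE; it starts near 0 and is to stay there.
- square_tab (a point): the same point, with the same axes, on the tab of the second (square-port) light; to tell the lights apart and keep clear.
Mind the look-alikes: they are no part of the job. Leave any brown look-alike of the part that bears round_shutter alone. What is shaped like the part that bears square_shutter but turquoise is not meant.

How it is judged:
At the end, for the whole second after the job is handed in: The round-port light's shutter rests at its middle stop (0.035 m of travel, within 10 mm) with its slotted window over the port, and the square-port light's shutter is still at its first stop (within 12 mm) (value of joint round_shutter between 0.025 and 0.045 m and velocity of joint round_shutter between -0.01 and 0.01 m/s and value of joint square_shutter below 0.012 m); the robot touches nothing.
It fails at once if the square-port light's shutter is pushed out of its first stop (value of joint square_shutter above 0.015 m).
It also fails if it takes over 32 s, if anything falls off the work surface, if the arm or the gripper's body presses on something with over 40 N, if the wrist force passes 120 N, or if a joint passes its speed limit or range.

## Working session

There is one attempt and no reset: what is moved stays moved. The work goes in short steps, Python scripts to look and compute and a tool call to move; the robot and the scene stay as the last step left them, time stands still between calls to the robot, and variables do not carry over. Pictures are saved under pics/ and viewed, and the job is handed in when it is done.

Besides the shell and the picture viewer there is one more tool, called after ">>>" in YAML: its name, and indented under it one key for each argument. move_arm: Moves the arm, as the interface text tells. Shifts and turns lie within -1 to 1; 1 stands for 2.5 cm of shift or 2 pi rad of turn. Its arguments: {"type":"object","properties":{"turn":{"type":"array","items":{"type":"array","items":{"type":"number","minimum":-1,"maximum":1}}},"dp":{"type":"array","items":{"type":"array","items":{"type":"number","minimum":-1,"maximum":1}}},"jaw":{"type":"array","items":{"type":"number"}},"newtons":{"type":"number"}},"required":["turn","dp","jaw"]}

```bash
mkdir -p pics; python3 - <<'E'
from plant import r
import cv2,json,numpy as np
print(r.get_state())
for n in ["scene","side","wrist"]:
    s=r.snapshot(n); cv2.imwrite(f"pics/{n}0.png",s["frame"])
    d={k:np.array(v).tolist() for k,v in s.items()}
    json.dump(d,open(f"{n}0.json","w"))
    print(n,{k:v for k,v in d.items() if k!="frame"})
E
```

```text
{'clock': 0.0, 'q': array([ 1.27879324,  0.68999687, -0.19453149,  1.56635755,  0.15731256,
        0.90249026, -0.21508536]), 'qd': array([ 4.91392052e-04,  1.33210389e-03,  1.74870705e-05,  7.17476391e-04,
       -6.85975969e-05,  1.25787931e-03,  3.28420282e-04]), 'joint_torque': array([-4.30036762e-04, -5.27566409e+01, -1.26713421e+00, -1.53430957e+01,
       -5.27056865e-02,  6.53696159e-03,  1.93392320e-04]), 'tool_pos': array([ 0.19979768, -0.59152858,  0.23789884]), 'eef_rot': array([ 9.86750539e-01,  1.62242140e-01, -2.15259523e-04, -9.03501421e-04]), 'contact_force': array([ 0.32372334, -0.70915459,  0.07530226]), 'moment': array([-0.01247669, -0.02231019, -0.02249077]), 'opening': 0.997026361314414}
scene {'mtx': [[546.4068447877496, 0.0, 276.92469147105203], [0.0, 546.4068447877496, 219.40206969027773], [0.0, 0.0, 1.0]], 'k1': 0.030972816956119698, 'origin': [1.4369077547187548, -0.044363300893391376, 1.2622571200182962], 'orientation': [0.21351898520283827, 0.2084222131358434, 0.675555248988386, 0.6742365531426984]}
side {'mtx': [[501.52201846258976, 0.0, 274.7749493945823], [0.0, 501.52201846258976, 205.9281737860507], [0.0, 0.0, 1.0]], 'k1': 0.0032141905531948805, 'origin': [0.4001726708788701, 0.7381145140205343, 0.871245566056438], 'orientation': [-0.046972942674095186, 0.3750498263429912, 0.9169047470951579, -0.12812827623515832]}
wrist {'mtx': [[332.442469993677, 0.0, 280.2140617694895], [0.0, 332.442469993677, 211.94625532542125], [0.0, 0.0, 1.0]], 'k1': -0.06686771951315908, 'tool_from_camera': [[-0.000362998695997808, 0.9601763133651467, 0.27939455163703586, 0.07230729424966116], [0.9999998597802391, 0.00024081395851416183, 0.0004716440797904204, -0.0010631487103861526], [0.00038557936578669004, 0.27939468366658476, -0.9601762661446075, -0.14620150764835008], [0.0, 0.0, 0.0, 1.0]]}
```

View pics/scene0.png

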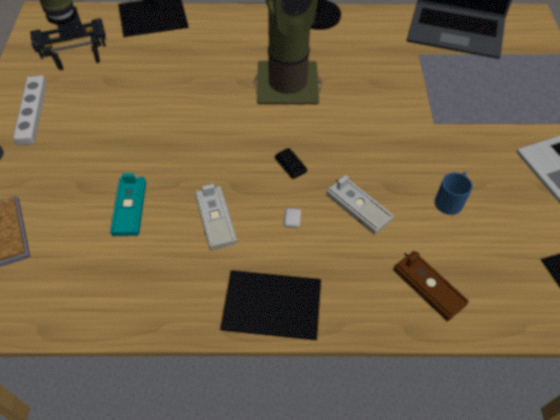

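View pics/side0.png

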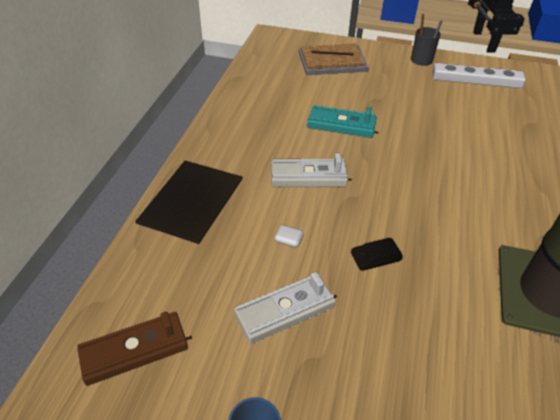

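View pics/wrist0.png

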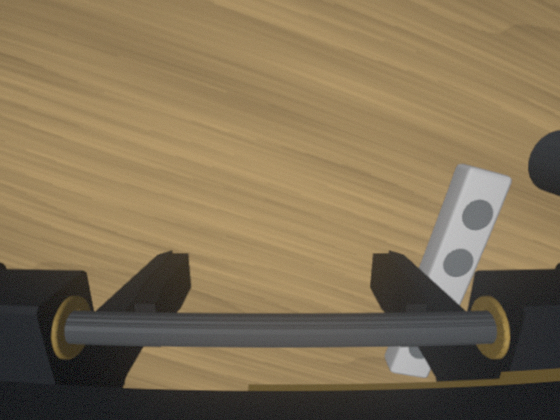

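The scene picture shows four light-like parts: white at (215,215), white at (360,203), turquoise at (128,205) and brown at (430,285). I'll check both white ones in close crops.

```bash
python3 - <<'E'
import cv2,numpy as np
a=cv2.imread("pics/scene0.png");b=cv2.imread("pics/side0.png")
f=lambda im,x,y,w,h:cv2.resize(im[y:y+h,x:x+w],(400,300),interpolation=cv2.INTER_CUBIC)
o=np.vstack([np.hstack([f(a,180,170,88,84),f(a,318,165,88,84)]),np.hstack([f(b,260,140,104,78),f(b,230,265,112,84)])])
cv2.imwrite("pics/crop1.png",o)
E
```

```text
(no output)
```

View pics/crop1.png

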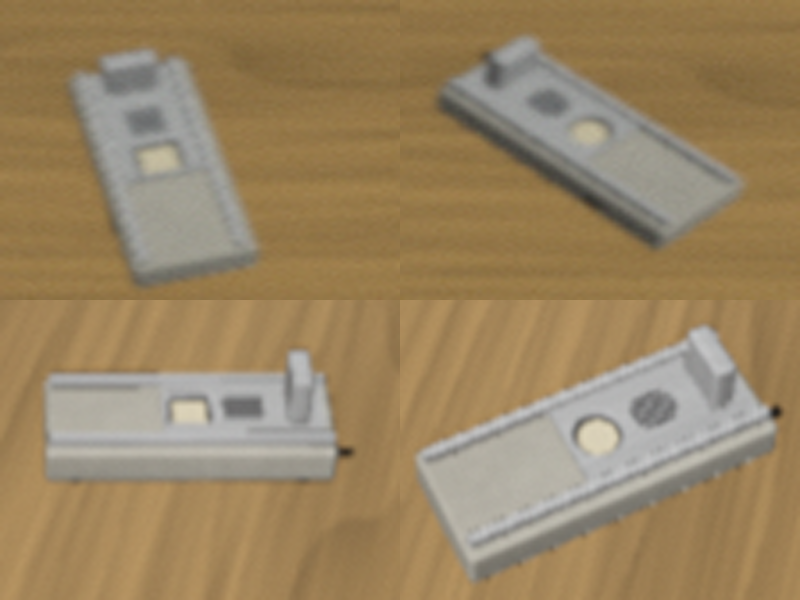

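The light at scene (360,203), side (285,305), has the round port. The one at (215,215) has the square port, and the brown and turquoise ones are decoys. Next I'll measure the round one.

```bash
cat > h.py <<'E'
import json,numpy as np,cv2
from scipy.spatial.transform import Rotation as R
def load(n): return json.load(open(f"{n}.json"))
def ray(d,uv):
    K=np.array(d["mtx"]);k=d["k1"]
    p=cv2.undistortPoints(np.array([[uv]],float),K,np.array([k,0,0,0.]))[0,0]
    v=np.array([p[0],-p[1],-1.0])
    return np.array(d["origin"]),R.from_quat(d["orientation"]).apply(v)
def plane(d,uv,z):
    o,v=ray(d,uv);return o+v*(z-o[2])/v[2]
def tri(d1,u1,d2,u2):
    o1,v1=ray(d1,u1);o2,v2=ray(d2,u2)
    s=np.linalg.lstsq(np.c_[v1,-v2],o2-o1,rcond=None)[0]
    a=o1+v1*s[0];b=o2+v2*s[1];return (a+b)/2,np.linalg.norm(a-b)
E
python3 - <<'E'
from h import *
for n,(x,y,w,h) in {"scene0":(322,170,76,66),"side0":(230,268,112,76)}.items():
    im=cv2.imread(f"pics/{n}.png")[y:y+h,x:x+w]
    s=7
    o=cv2.resize(im,None,fx=s,fy=s,interpolation=cv2.INTER_CUBIC)
    for i in range(0,w,10):
        cv2.line(o,(i*s,0),(i*s,6),(0,0,255),1);cv2.putText(o,str(x+i),(i*s,18),0,.4,(0,0,255))
    for i in range(0,h,10):
        cv2.line(o,(0,i*s),(6,i*s),(0,0,255),1);cv2.putText(o,str(y+i),(8,i*s+4),0,.4,(0,0,255))
    cv2.imwrite(f"pics/z_{n}.png",o)
    f=cv2.imread(f"pics/{n}.png");hs=cv2.cvtColor(f,cv2.COLOR_BGR2HSV)
    # white things: low saturation
    m=((hs[...,1]<75)&(hs[...,2]>90)).astype(np.uint8)
    c,l,st,ce=cv2.connectedComponentsWithStats(m)
    for i in range(1,c):
        if st[i,4]>300: print(n,st[i],ce[i])
E
```

```text
scene0 [  0   0  30  56 714] [ 7.8767507  18.49579832]
scene0 [332   0  84   4 325] [374.60923077   1.47692308]
scene0 [511   0  49  29 338] [545.42307692   6.64201183]
scene0 [ 419   54  141   70 9254] [492.57477847  88.21147612]
scene0 [  13   75   34   70 1500] [ 29.58133333 110.31066667]
scene0 [ 517  135   43   64 1361] [544.31888317 161.55914769]
scene0 [ 327  175   67   59 1614] [360.48017348 203.56939281]
scene0 [ 195  184   42   66 1749] [215.14008005 216.79130932]
scene0 [284 208  17  20 315] [292.07301587 217.39365079]
scene0 [    0   356   560    64 32671] [280.81163723 387.46564231]
side0 [    0     0   353   408 54145] [101.49020223 125.10085881]
side0 [361  28  55  18 419] [385.31742243  34.83054893]
side0 [ 436   38  124   28 1035] [489.27536232  49.73333333]
side0 [299  45  70  30 374] [332.15775401  65.5026738 ]
side0 [ 433   63   93   25 1603] [478.50904554  75.12726138]
side0 [ 271  153   77   34 2142] [309.14565826 172.24183007]
side0 [274 225  30  23 476] [288.57352941 235.68907563]
side0 [ 234  272  102   72 3760] [283.76648936 307.43776596]
```

View pics/z_scene0.png

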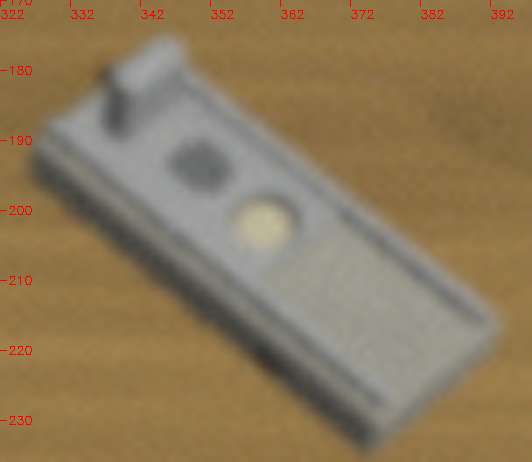

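View pics/z_side0.png

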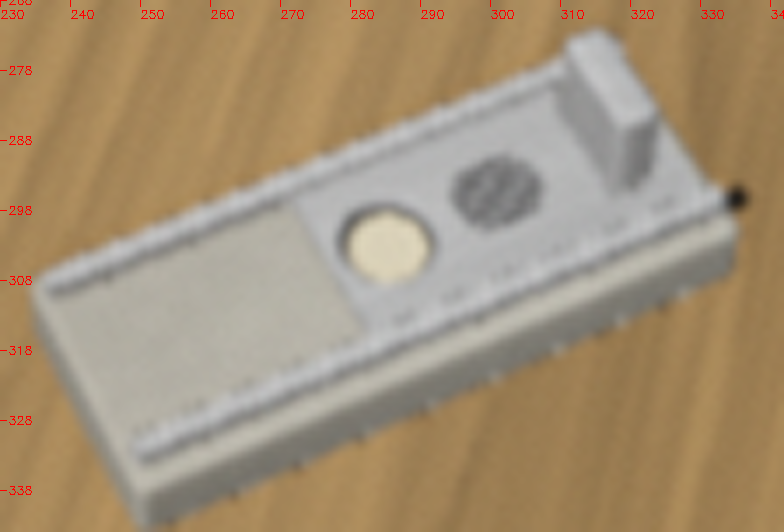

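```bash
python3 - <<'E'
from h import *
A=load("scene0");B=load("side0")
P={"port":((359.6,201.7),(285,302.9),.034),"win":((350.6,193.7),(301,295.3),.035),"tab":((343,179),(317.3,278.7),.071)}
Q={}
for k,(u,v,z) in P.items():
    t,e=tri(A,u,B,v); a=plane(A,u,z);b=plane(B,v,z);Q[k]=(a+b)/2
    print(k,t.round(4),round(e,4),a.round(4),b.round(4))
for n in ("win","tab"):
    d=Q["port"]-Q[n];print(n,np.linalg.norm(d[:2]),np.degrees(np.arctan2(d[1],d[0])))
g=lambda x,y:(230+x/7,268+y/7)
c1=plane(B,g(145,490),.03);c2=plane(B,g(737,232),.03);c3=plane(B,g(33,290),.03)
print(c1,c2,c3,np.linalg.norm(c1-c2),np.degrees(np.arctan2(*(c1-c2)[1::-1])),np.linalg.norm(c1-c3))
h=lambda x,y:(322+x/7,170+y/7)
d1=plane(A,h(370,440),.03);d2=plane(A,h(30,150),.03);d3=plane(A,h(500,325),.03)
print(d1,d2,d3,np.linalg.norm(d1-d2),np.degrees(np.arctan2(*(d1-d2)[1::-1])),np.linalg.norm(d1-d3))
# square tab
for uv in [(209,187)]: print("sq tab scene",plane(A,uv,.071))
E
```

```text
port [0.5229 0.1966 0.0324] 0.0008 [0.5244 0.1966 0.034 ] [0.5224 0.1973 0.034 ]
win [0.4967 0.1728 0.0353] 0.0015 [0.4971 0.1734 0.035 ] [0.4962 0.1719 0.035 ]
tab [0.4711 0.1495 0.0695] 0.0016 [0.4731 0.1497 0.071 ] [0.4705 0.1498 0.071 ]
win 0.036107963680861145 42.25113783958767
tab 0.0699342333546568 42.4376636055414
[0.56471988 0.28688238 0.03      ] [0.42821204 0.16315281 0.03      ] [0.61348224 0.2363402  0.03      ] 0.18423734148504634 42.188901571919004 0.0702301909801025
[0.62597317 0.22946114 0.03      ] [0.48551891 0.10564247 0.03      ] [0.57154685 0.2861664  0.03      ] 0.18723904906050048 41.3980656392183 0.078598420330014
sq tab scene [ 0.50350989 -0.22271741  0.071     ]
```

The round tab is at about (0.472, 0.150), the slide direction is 42.2° in the world, and tab to port measures 69.9 mm, against the 70 mm given. The square tab is far off at (0.50, −0.22). I'll swing over at height, then turn the jaws onto the slide axis.

>>> move_arm:
  turn:
    - [0,0,0]
    - [0,0,0]
    - [0,0,0]
    - [0,0,0]
    - [0,0,0]
    - [0,0,0]
    - [0,0,0]
    - [0,0,0]
    - [0,0,0]
    - [0,0,0]
  dp:
    - [0.98,-0.78,0]
    - [0.98,-0.78,0]
    - [0.98,-0.78,0]
    - [0.98,-0.78,0]
    - [0.98,-0.78,0]
    - [0.98,-0.78,0]
    - [0.98,-0.78,0]
    - [0.98,-0.78,0]
    - [0.98,-0.78,0]
    - [0.98,-0.78,0]
  jaw: [-1,-1,-1,-1,-1,-1,-1,-1,-1,-1]

```text
clock: 0.98
tool_pos: [0.3702, -0.3275, 0.2386]
eef_rot: [0.987, 0.162, -0.0, -0.0]
contact_force: [0.2, 1.0, -0.6]
opening: 1.002
```

>>> move_arm:
  turn:
    - [0,0,-0.019]
    - [0,0,-0.019]
    - [0,0,-0.019]
    - [0,0,-0.019]
    - [0,0,-0.019]
    - [0,0,-0.019]
    - [0,0,-0.019]
    - [0,0,-0.019]
    - [0,0,-0.019]
    - [0,0,-0.019]
  dp:
    - [0.5,-0.8,0]
    - [0.5,-0.8,0]
    - [0.6,-0.7,0]
    - [0.6,-0.7,0]
    - [0.7,-0.6,0]
    - [0.7,-0.6,0]
    - [0.7,-0.5,0]
    - [0.7,-0.5,0]
    - [0.7,-0.4,0]
    - [0.7,-0.3,0]
  jaw: [-1,-1,-1,-1,-1,-1,-1,-1,-1,-1]

```text
clock: 1.82
tool_pos: [0.3659, -0.109, 0.2387]
eef_rot: [0.723, 0.691, -0.0, 0.0]
contact_force: [0.3, 0.2, -0.0]
opening: 0.999
```

```bash
cat > rel.py <<'E'
import sys,numpy as np
from plant import r
from scipy.spatial.transform import Rotation as R
s=r.get_state();p=np.array(s["tool_pos"]);Q=R.from_quat(s["eef_rot"])
t=np.array([float(a) for a in sys.argv[1:4]]);ang=np.radians(float(sys.argv[4]) if len(sys.argv)>4 else 42.2)
y=np.array([np.cos(ang),np.sin(ang),0]);z=np.array([0,0,-1.]);T=R.from_matrix(np.c_[np.cross(y,z),y,z])
print("t",s["clock"],"p",p.round(4),"F",s["contact_force"].round(2),"open",round(s["opening"],3),"q",s["q"].round(2))
print("turn units",((Q.inv()*T).as_rotvec()/(2*np.pi)).round(5),"dp cur",(Q.inv().apply(t-p)/.025).round(3),"dp final",(T.inv().apply(t-p)/.025).round(3))
E
python3 rel.py 0.472 0.150 0.22
```

```text
t 1.8167 p [ 0.3659 -0.109   0.2387] F [ 0.34  0.19 -0.01] open 0.999 q [ 0.53  0.42 -0.52  2.24  0.39  0.57 -0.32]
turn units [-1.0000e-05  0.0000e+00 -1.2435e-01] dp cur [10.54   3.778  0.749] dp final [ 4.823 10.105  0.749]
```

>>> move_arm:
  turn:
    - [0,0,-0.0178]
    - [0,0,-0.0178]
    - [0,0,-0.0178]
    - [0,0,-0.0178]
    - [0,0,-0.0178]
    - [0,0,-0.0178]
    - [0,0,-0.0178]
    - [0,0,0]
  dp:
    - [0.9,0.4,0]
    - [0.9,0.4,0]
    - [0.9,0.4,0]
    - [0.9,0.5,0]
    - [0.8,0.7,0]
    - [0.7,0.8,0]
    - [0.6,0.8,0]
    - [0,0,0]
  jaw: [-1,-1,-1,-1,-1,-1,-1,-1]

```text
clock: 2.48
tool_pos: [0.4246, 0.0635, 0.2393]
eef_rot: [0.403, 0.915, 0.003, 0.0]
contact_force: [-0.3, 0.8, 0.6]
opening: 1.001
```

```bash
python3 rel.py 0.472 0.150 0.20
```

```text
t 2.4833 p [0.4246 0.0635 0.2393] F [-0.28  0.76  0.55] open 1.001 q [ 0.23  0.51 -0.73  2.11  0.53  0.7  -0.11]
turn units [ 0.00099 -0.00028  0.00087] dp cur [1.267 3.725 1.597] dp final [1.29  3.728 1.571]
```

>>> move_arm:
  turn:
    - [0.001,-0.0003,0.0009]
    - [0,0,0]
    - [0,0,0]
    - [0,0,0]
    - [0,0,0]
    - [0,0,0]
    - [0,0,0]
  dp:
    - [0.26,0.74,0.3]
    - [0.26,0.75,0.3]
    - [0.26,0.75,0.3]
    - [0.26,0.75,0.3]
    - [0.25,0.74,0.37]
    - [0,0,0]
    - [0,0,0]
  jaw: [-1,-1,-1,-1,-1,-1,-1]

```text
clock: 3.07
tool_pos: [0.4704, 0.1438, 0.1984]
eef_rot: [0.41, 0.912, -0.004, -0.001]
contact_force: [-0.3, -0.5, 0.8]
opening: 1.0
```

```bash
python3 rel.py 0.472 0.150 0.20; python3 - <<'E'
from plant import r
import cv2,json,numpy as np
st=r.get_state()
s=r.snapshot("wrist"); cv2.imwrite("pics/wrist1.png",s["frame"])
d={k:np.array(v).tolist() for k,v in s.items() if k!="frame"};d["p"]=list(st["tool_pos"]);d["q"]=list(st["eef_rot"]);json.dump(d,open("wrist1.json","w"))
E
```

```text
t 3.0667 p [0.4704 0.1438 0.1984] F [-0.32 -0.45  0.78] open 1.0 q [ 0.01  0.65 -0.64  1.98  0.59  0.71 -0.28]
turn units [-0.00124  0.00024 -0.00161] dp cur [ 0.143  0.215 -0.066] dp final [ 0.141  0.217 -0.064]
```

View pics/wrist1.png

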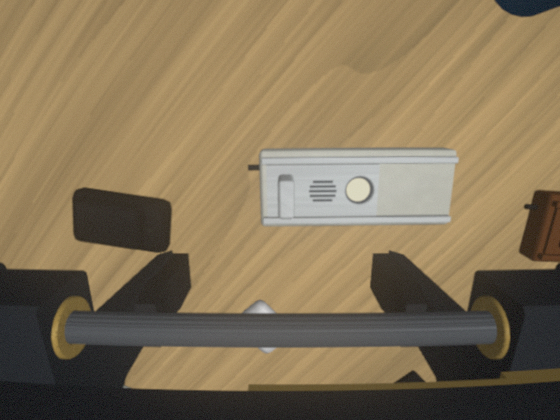

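The wrist view shows the light aligned with the jaw axis. The slotted window is at (322,190), the port at (358,189) and the tab near (287,195). I'll cross-check the position.

```bash
python3 - <<'E'
from h import *
im=cv2.imread("pics/wrist1.png");x,y,w,h=255,143,80,90;s=7
o=cv2.resize(im[y:y+h,x:x+w],None,fx=s,fy=s,interpolation=cv2.INTER_CUBIC)
cv2.imwrite("pics/z_wrist1.png",o[:600])
d=load("wrist1");T=np.array(d["tool_from_camera"])
Q=R.from_quat(d["q"])
d["origin"]=np.array(d["p"])+Q.apply(T[:3,3]);d["orientation"]=(Q*R.from_matrix(T[:3,:3])).as_quat()
for uv,z in [((358,189),.034),((322,190),.035),((287,179),.071)]: print(uv,plane(d,uv,z).round(4))
a=plane(d,(358,189),.034);b=plane(d,(322,190),.035);print(np.degrees(np.arctan2(*(a-b)[1::-1])),np.linalg.norm(a-b))
for e in [((263,157),(457,160))]:
  a,b=[plane(d,q,.038) for q in e];print(np.degrees(np.arctan2(*(b-a)[1::-1])),np.linalg.norm(a-b))
json.dump({k:np.array(v).tolist() for k,v in d.items()},open("wrist1.json","w"))
E
```

```text
(358, 189) [0.522  0.1967 0.034 ]
(322, 190) [0.4968 0.1731 0.035 ]
(287, 179) [0.46   0.1636 0.071 ]
43.04293007514408 0.034592804692580456
41.085254036200936 0.18092974004771076
```

View pics/z_wrist1.png

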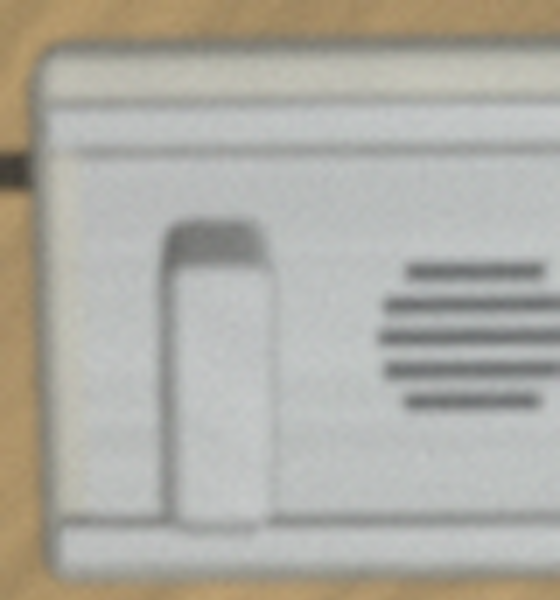

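>>> move_arm:
  turn:
    - [0,0,0]
    - [0,0,0]
  dp:
    - [0,0,0]
    - [0,0,0]
  jaw: [-1,-1]

```text
clock: 3.28
tool_pos: [0.4704, 0.1424, 0.1992]
eef_rot: [0.411, 0.912, -0.004, -0.0]
contact_force: [-0.7, 0.4, 1.1]
opening: 1.0
```

```bash
python3 rel.py 0.472 0.150 0.20
```

```text
t 3.2833 p [0.4704 0.1424 0.1992] F [-0.67  0.4   1.07] open 1.0 q [ 0.01  0.64 -0.64  1.98  0.59  0.71 -0.28]
turn units [-0.00113  0.00044 -0.00192] dp cur [ 0.187  0.248 -0.033] dp final [ 0.184  0.251 -0.031]
```

```bash
python3 - <<'E'
from h import *
d=load("wrist1")
for uv,z in [((286.7,199.4),.071)]: print(uv,plane(d,uv,z).round(4))
f=lambda x,y:plane(d,(255+x/7,143+y/7),.071)
print(np.linalg.norm(f(222,265)-f(222,525)),np.linalg.norm(f(175,390)-f(268,390)))
E
```

```text
(286.7, 199.4) [0.4715 0.1504 0.071 ]
0.03246832953751676 0.011255550351341768
```

>>> move_arm:
  turn:
    - [-0.0011,0.0004,-0.0019]
    - [0,0,0]
    - [0,0,0]
    - [0,0,0]
    - [0,0,0]
    - [0,0,0]
    - [0,0,0]
    - [0,0,0]
  dp:
    - [0.18,0.25,0.3]
    - [0,0,0.8]
    - [0,0,0.8]
    - [0,0,0.8]
    - [0,0,0.7]
    - [0,0,0.6]
    - [0,0,0]
    - [0,0,0]
  jaw: [-1,-1,-1,-1,-1,-1,-1,-1]

```text
clock: 3.95
tool_pos: [0.4719, 0.1513, 0.0985]
eef_rot: [0.404, 0.915, -0.0, -0.001]
contact_force: [-0.0, 0.0, 0.3]
opening: 0.997
```

```bash
python3 rel.py 0.4716 0.150 0.046; python3 - <<'E'
from plant import r
import cv2
cv2.imwrite("pics/side2.png",r.snapshot("side")["frame"])
E
```

```text
t 3.95 p [0.4719 0.1513 0.0985] F [-0.    0.04  0.27] open 0.997 q [-0.12  0.8  -0.47  2.06  0.79  0.47 -0.45]
turn units [-0.00011 -0.00019  0.00032] dp cur [-0.034 -0.043  2.098] dp final [-0.032 -0.045  2.098]
```

View pics/side2.png

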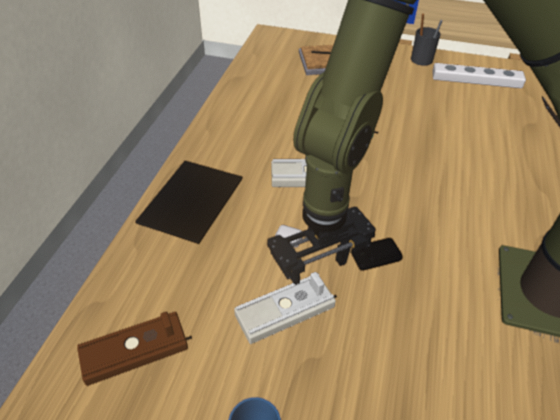

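The gripper hangs above the tab and straddles it along the slide. It has room on both sides and is square, so I'll go down the rest of the way.

>>> move_arm:
  turn:
    - [0,0,0.0003]
    - [0,0,0]
    - [0,0,0]
    - [0,0,0]
    - [0,0,0]
    - [0,0,0]
    - [0,0,0]
  dp:
    - [-0.03,-0.04,0.5]
    - [0,0,0.5]
    - [0,0,0.5]
    - [0,0,0.4]
    - [0,0,0.2]
    - [0,0,0]
    - [0,0,0]
  jaw: [-1,-1,-1,-1,-1,-1,-1]

```text
clock: 4.58
tool_pos: [0.4726, 0.1504, 0.0471]
eef_rot: [0.405, 0.914, 0.001, 0.0]
contact_force: [-0.4, 0.7, 0.0]
opening: 1.002
```

```bash
python3 rel.py 0.4716 0.150 0.046
```

```text
t 4.5833 p [0.4726 0.1504 0.0471] F [-0.39  0.73  0.03] open 1.002 q [-0.19  0.88 -0.34  2.08  0.91  0.33 -0.56]
turn units [ 2.7e-04 -4.0e-05 -8.0e-05] dp cur [ 0.014 -0.042  0.042] dp final [ 0.014 -0.042  0.042]
```

>>> move_arm:
  turn:
    - [0,0,0]
    - [0,0,0]
    - [0,0,0]
    - [0,0,0]
    - [0,0,0]
    - [0,0,0]
    - [0,0,0]
    - [0,0,0]
    - [0,0,0]
    - [0,0,0]
  dp:
    - [0,0,0]
    - [0,0,0]
    - [0,0,0]
    - [0,0,0]
    - [0,0,0]
    - [0,0,0]
    - [0,0,0]
    - [0,0,0]
    - [0,0,0]
    - [0,0,0]
  jaw: [0,0.3,0.5,0.6,0.7,1,1,1,1,1]
  newtons: 20

```text
clock: 5.42
tool_pos: [0.4722, 0.1502, 0.0464]
eef_rot: [0.405, 0.914, 0.0, -0.0]
contact_force: [-0.4, 0.5, 0.4]
opening: 0.266
```

```bash
python3 rel.py 0.4716 0.150 0.046
```

```text
t 5.4167 p [0.4722 0.1502 0.0464] F [-0.45  0.45  0.43] open 0.266 q [-0.19  0.88 -0.34  2.08  0.91  0.33 -0.56]
turn units [ 1.e-04 -1.e-04 -6.e-05] dp cur [ 0.009 -0.022  0.015] dp final [ 0.009 -0.022  0.015]
```

>>> move_arm:
  turn:
    - [0,0,0]
    - [0,0,0]
    - [0,0,0]
    - [0,0,0]
    - [0,0,0]
  dp:
    - [0,0,0]
    - [0,0,0]
    - [0,0,0]
    - [0,0,0]
    - [0,0,0]
  jaw: [1,1,1,1,1]

```text
clock: 5.83
tool_pos: [0.4718, 0.1499, 0.0463]
eef_rot: [0.405, 0.914, -0.0, -0.0]
contact_force: [-1.3, -1.6, 0.6]
opening: 0.159
```

```bash
python3 rel.py 0.4716 0.150 0.046
```

```text
t 5.8333 p [0.4718 0.1499 0.0463] F [-1.29 -1.56  0.6 ] open 0.159 q [-0.19  0.88 -0.34  2.08  0.91  0.33 -0.56]
turn units [-5.e-05 -8.e-05 -7.e-05] dp cur [ 0.01  -0.002  0.014] dp final [ 0.01  -0.002  0.014]
```

Opening 0.159 is 14 mm, the tab thickness, so the tab is held and centred. Now I'll slide it 35 mm along tool +y.

>>> move_arm:
  turn:
    - [0,0,0]
    - [0,0,0]
    - [0,0,0]
    - [0,0,0]
    - [0,0,0]
    - [0,0,0]
    - [0,0,0]
    - [0,0,0]
    - [0,0,0]
    - [0,0,0]
  dp:
    - [0,0.18,0]
    - [0,0.18,0]
    - [0,0.18,0]
    - [0,0.18,0]
    - [0,0.18,0]
    - [0,0.18,0]
    - [0,0.18,0]
    - [0,0.14,0]
    - [0,0,0]
    - [0,0,0]
  jaw: [1,1,1,1,1,1,1,1,1,1]

```text
clock: 6.67
tool_pos: [0.4977, 0.1734, 0.0464]
eef_rot: [0.405, 0.914, 0.0, -0.0]
contact_force: [-1.5, 0.2, -0.3]
opening: 0.158
```

```bash
python3 rel.py 0.4977 0.1734 0.046
```

```text
t 6.6667 p [0.4977 0.1734 0.0464] F [-1.5   0.21 -0.25] open 0.158 q [-0.18  0.91 -0.41  1.98  0.85  0.43 -0.5 ]
turn units [-5.0e-05 -1.1e-04 -7.0e-05] dp cur [-0.002 -0.001  0.014] dp final [-0.002 -0.001  0.014]
```

It moved 35 mm and the tab is still held (0.158). The force along the slide is near 0, which fits sitting in the stop. Now I'll open and rise.

>>> move_arm:
  turn:
    - [0,0,0]
    - [0,0,0]
    - [0,0,0]
    - [0,0,0]
    - [0,0,0]
    - [0,0,0]
    - [0,0,0]
    - [0,0,0]
    - [0,0,0]
    - [0,0,0]
  dp:
    - [0,0,0]
    - [0,0,0]
    - [0,0,0]
    - [0,0,0]
    - [0,0,0]
    - [0,0,0]
    - [0,0,0]
    - [0,0,0]
    - [0,0,0]
    - [0,0,0]
  jaw: [0.3,0,0,0,0,0,0,0,0,0]

```text
clock: 7.5
tool_pos: [0.4981, 0.1737, 0.0464]
eef_rot: [0.405, 0.914, 0.0, -0.0]
contact_force: [-0.2, -0.3, 0.7]
opening: 0.501
```

>>> move_arm:
  turn:
    - [0,0,0]
    - [0,0,0]
    - [0,0,0]
    - [0,0,0]
    - [0,0,0]
    - [0,0,0]
    - [0,0,0]
    - [0,0,0]
    - [0,0,0]
    - [0,0,0]
  dp:
    - [0,0,-0.4]
    - [0,0,-0.7]
    - [0,0,-0.8]
    - [0,0,-0.8]
    - [0,0,-0.8]
    - [0,0,-0.8]
    - [0,0,-0.7]
    - [0,0,0]
    - [0,0,0]
    - [0,0,0]
  jaw: [0,0,0,0,0,0,0,0,0,0]

```text
clock: 8.33
tool_pos: [0.4977, 0.1731, 0.1712]
eef_rot: [0.405, 0.914, -0.0, -0.0]
contact_force: [0.3, -0.3, 0.2]
opening: 0.502
```

```bash
python3 rel.py 0.4977 0.1734 0.2; python3 - <<'E'
from plant import r
import cv2,numpy as np,json
st=r.get_state()
w=r.snapshot("wrist");v=r.snapshot("side");c=r.snapshot("scene")
for n,s in (("wrist3",w),("side3",v),("scene3",c)):
    cv2.imwrite(f"pics/{n}.png",s["frame"])
json.dump({"p":list(st["tool_pos"]),"q":list(st["eef_rot"])},open("pose3.json","w"))
f=lambda im,x,y,ww,h:cv2.resize(im[y:y+h,x:x+ww],(400,300),interpolation=cv2.INTER_CUBIC)
cv2.imwrite("pics/check3.png",np.vstack([np.hstack([f(w["frame"],200,120,280,210),f(v["frame"],220,255,128,96)]),np.hstack([f(c["frame"],180,170,88,84),f(c["frame"],318,165,88,84)])]))
E
```

```text
t 8.3333 p [0.4977 0.1731 0.1712] F [ 0.31 -0.34  0.21] open 0.502 q [-0.05  0.72 -0.62  1.91  0.63  0.71 -0.31]
turn units [-4.e-05 -8.e-05 -9.e-05] dp cur [ 0.01   0.006 -1.153] dp final [ 0.01   0.006 -1.153]
```

View pics/check3.png

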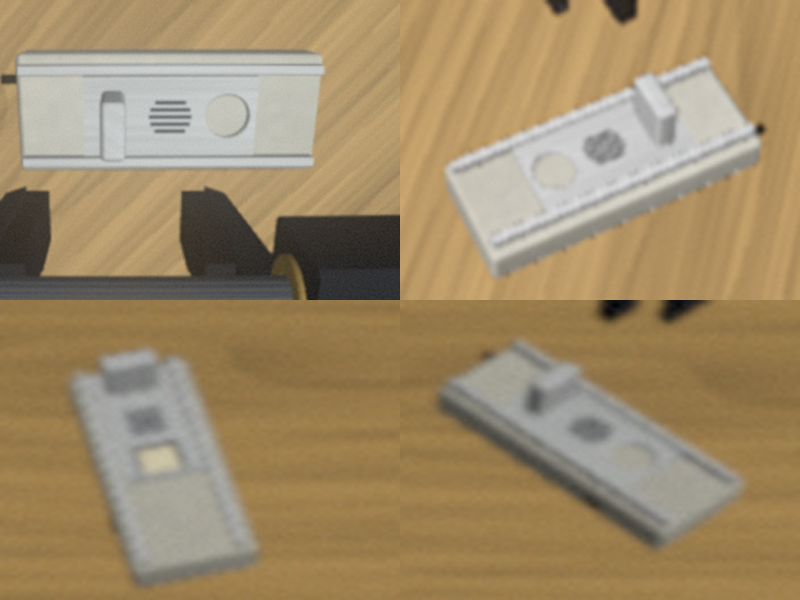

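View pics/wrist3.png

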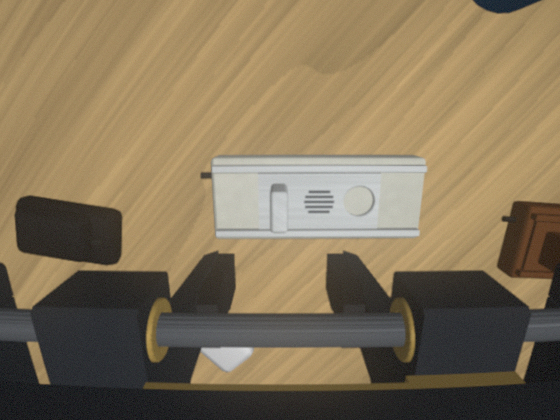

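The plate has moved: the slotted window at wrist (319,202) sits in the middle of the box, which spans columns 214–424. The square light looks unchanged. I'll do one numeric check, then hand in.

```bash
python3 - <<'E'
from h import *
d=load("wrist1");T=np.array(d["tool_from_camera"]);s=load("pose3");Q=R.from_quat(s["q"])
d["origin"]=np.array(s["p"])+Q.apply(T[:3,3]);d["orientation"]=(Q*R.from_matrix(T[:3,:3])).as_quat()
w=plane(d,(319,202),.035);dirv=np.array([np.cos(np.radians(42.2)),np.sin(np.radians(42.2))])
print(w, "travel est", (w[:2]-np.array([.4967,.173]))@dirv, "vs port",(w[:2]-np.array([.5225,.197]))@dirv)
a=cv2.imread("pics/scene0.png")[178:256,188:244].astype(int);b=cv2.imread("pics/scene3.png")[178:256,188:244].astype(int)
print("square light mean diff",abs(a-b).mean())
from plant import r
print(r.finish_job()); print(r.get_state()["clock"])
E
```

```text
[0.52358412 0.19636588 0.035     ] travel est 0.035611216311739816 vs port 0.0003771635837898984
square light mean diff 5.695131257631258
the job is handed in; nothing more can be done
None
the job is handed in; nothing more can be done
```

I slid the round-port light's shutter one stop and let go; it measures at the middle stop, with the slotted window over the port. I gripped its tab along the slide direction, moved it 35 mm, opened the fingers and lifted clear. The job was handed in shortly after 8.3 s on the clock.

**Round shutter:** the last wrist picture puts the travel at about 35.6 mm, with the slotted window within about 0.4 mm of the port centre along the slide. The contact force was near 0 after I let go, with the TCP at 0.17 m.

**Square shutter:** I never went near it, and it looks unchanged in the last scene picture, with its square hole still over the port. The before/after pixel difference over it was 5.7 grey levels on average. I put that down to picture noise and lighting but did not check it against a still patch.

**Other checks:** the first tab position from the scene and side cameras agreed with the wrist camera within about 1 mm. In the wrist picture the tab looked a little small (11.3 × 32.5 mm, against 14 × 34). The grip itself then read 14 mm. I had no direct reading of either joint.

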